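Build the sieve nest on the shaker

ROBOT

A 6-joint arm with a two-finger parallel gripper is mounted at the origin on the work surface. World frame = base frame: x ahead of the robot, y to its left, z up, the work surface at z = 0. Lengths are in m, angles in rad, forces in N, time in s.
With the tool pointing down it reaches from about 0.3 to 0.75 m from the base axis. Payload 8.5 kg.
Tool frame: the origin (TCP) lies at the very end of the fingers, on their centre line; the grasp point (between the pads) lies env.grip_depth behind it (env.grip_depth is the distance from the TCP to the grasp point, in m); z points along the fingers, y is the line along which they close (so a half turn about z gives the same grasp; the last joint's range is limited). The gripper opens to 85 mm and grips with 20 to 120 N. Pads are 22 mm wide; open, the fingers measure 114 mm over their backs; the gripper's body (76 mm by 85 mm) begins 54 mm behind the grasp point. The pads swing forward as they close: fully open they stand 13 mm farther back than shut.
Start: joints at [-1.429, 0.381, 1.297, -0, 1.464, -0.215], TCP at [0.192, -0.515, 0.231] pointing down, gripper open.
Joint ranges: [-3.11, 3.11], [-0.89, 2.33], [0.22, 2.48], [-1.42, 4.56], [0.17, 2.85], [-2.88, 2.88]. Speed limits (rad/s): [2.39, 2.39, 3.14, 3.14, 3.14, 3.14].

INTERFACE

Orientations are given as a rotation vector (axis times angle).
In Python, from bench import env gives the robot as it stands. The module is installed in compiled form; this text tells all that it offers.
- The arm moves only by the shell command python3 -m pendant 'ROWS' [FORCE]. ROWS is JSON, a list of rows, each a list of 3 entries, a list of its own where there are three numbers: the opening, from -1 (shut) to 1 (fully open), then the shift along the world's x, y, z normalised to -1 to 1, where 1 is 0.5 m, then the turn, a rotation vector about the world's x, y, z normalised to -1 to 1, where 1 is 180 degrees. In form: [[hand, [x, y, z], [wx, wy, wz]], ...]. A call has 1 to 10 rows; each row shifts and turns the commanded pose from where the row before left it; what a row does not reach is not made up. A row lasts 1/8 s, in which the tool goes at most 62.5 mm and 10.7 degrees, less where a joint would pass 70% of its speed; a pose out of reach is approached as far as the arm can. A call with a number of a shift or a turn outside -1 to 1 is refused whole. A call with a gripper value outside its range is refused whole. The fingers move at their own pace and stop on an object; FORCE is the grip in N (left out, the last holds). Time passes only in rows, so rows that do not move let the fingers close. It gives the time, the measured TCP pose, the force, the opening and the grip force at its end, in the units of the state.
- env.read_state(): the state, without advancing time (a new reading comes with each control period).
- env.get_image(name): name is "scene" or "top" or "wrist"; returns a dict with "img" (480x640x3 uint8, blue, green, red), "vfov" (degrees; the focal length in pixels is half the picture's height over the tangent of half this angle, whatever the lens; pixels are square), "cx", "cy" (the principal point, pixels), "dist_coeffs" ([k1, k2, p1, p2, k3] as OpenCV has them; the pictures are not rectified), "cam_to_world" (4x4, takes a point from camera to world coordinates); the wrist camera has in their place "hand_eye" (4x4, takes a point from camera to tool coordinates, whose origin is the TCP and whose axes are the flange's). Camera axes: x right, y up, looking along -z (the intrinsics and any distortion apply to the point x, -y, -z); pixel columns grow to the right and rows downward; lengths in m; the calibration is good to about 2 mm. A picture is of the moment at which its call begins: read the wrist's pose just before it. There is no depth.
- env.sign_off(): hands the job in; it is judged then, once.
Trained networks look in the newest picture that a camera, given by its name, has taken for a name from the list of things; names that differ only in an ending like _2 or _b are one class to them, and where a whole thing is asked for, a point or a joint stands for the part that bears it (a point fixed in the world has none). Each returns a list of dicts, best first, with "confidence" (0 to 1); they miss things now and then, are a little off and sometimes report something else, mostly with a low value. They report only what shows in the picture. A call takes as long as a camera call.
- env.boxes_of(query, camera): "position" ([column, row] in pixels, amid what is visible of it).
- env.trace(query, camera): "pixels" (480x640 bool, what is visible of it) and "position" ([column, row] in pixels, amid what is visible of it).
- env.place_of(query, camera): "position" ([column, row] in pixels: a listed point, or the origin of a listed thing).
The state is a dict: "time_s": time; "q": joint angles; "dq": joint speeds; "effort": joint torques, N m; "tcp_pos": TCP position; "eef_rot": TCP orientation; "force": force on the tool from outside, world axes, zero at the start; "torque": the same for the moment, N m; "gripper_width": finger opening in m; "grasp_force": force on a finger pad.
Only numpy, scipy, OpenCV 4.12 (cv2) and the standard library are available. Lean on these libraries where they do the work, as an engineer would, in place of code of your own. Each camera call takes 0.05 s, during which the arm holds its last target. There are 200 camera calls.

TASK

Build the sieve nest on the shaker ready for sieving the soil from the find: onto the pan already clipped there put the fine sieve, then the medium, then the coarse one on top, and close it with the lid. Every part must sit fully home and level in the one below. Leave the blower, the brush tray and the jar where they are.

Things in the scene. Friction and masses are not known exactly. Their poses are not given: they have to be found in the camera images.
- fine_sieve: round steel test sieve, dense dark mesh (2 mm), no bench shows through; shallowest of the three, 32 mm tall. Frame 62 mm outside, 58 mm inside, from 7 to 32 mm above the underside; grip it there. Below 7 mm a skirt tapering from 55 to 50 mm diameter goes into the rim of the part beneath till the shoulder rests on it. Mesh at 9 mm. Origin: centre of the underside, z up. 110 g. Starts upright on the bench.
- medium_sieve: round steel test sieve, mesh openings 3.4 mm; middle height of the three, 40 mm tall. Frame 62 mm outside, 58 mm inside, from 7 to 40 mm above the underside; grip it there. Below 7 mm a skirt tapering from 55 to 50 mm diameter goes into the rim of the part beneath till the shoulder rests on it. Mesh at 9 mm. Origin: centre of the underside, z up. 110 g. Starts upright on the bench.
- coarse_sieve: round steel test sieve, open mesh, openings 7.5 mm; deepest of the three, 50 mm tall. Frame 62 mm outside, 58 mm inside, from 7 to 50 mm above the underside; grip it there. Below 7 mm a skirt tapering from 55 to 50 mm diameter goes into the rim of the part beneath till the shoulder rests on it. Mesh at 9 mm. Origin: centre of the underside, z up. 110 g. Starts upright on the bench.
- lid: flat round steel cover with a knob on top. From the underside up: plug 0 to 7 mm (50 mm diameter at the foot, 55 mm at the top), cover 7 to 11 mm (62 mm diameter), knob 11 to 30 mm (19 mm diameter); lift it by the knob. Plug goes into a sieve's rim, cover rests on it. Origin: centre of the underside of the plug, z up. 70 g. Starts knob up on the bench.
- shaker: sieve shaker, a fixed white bench-top box 150 mm (x) by 170 mm (y), flat top 52 mm above the bench, grey control panel on its -x side; in the middle of its top a round aluminium platform (92 mm diameter, top at 62 mm) with the steel receiving pan clipped to it. Origin: centre of its underside, on the bench; z up.
- pan_rim (a point): centre of the open rim of the receiving pan on the shaker, in the plane of the rim, 86 mm above the bench, z up. Pan 62 mm outside, 58 mm inside, 24 mm high. A seated sieve has its underside 7 mm below the rim it rests on, so each sieve raises the nest by its height less 7 mm.
- blower: bystander: a blue rubber bulb blower lying on the bench, bulb 51 mm thick and 74 mm long, with a thin orange nozzle to its +x, 130 mm long in all. Origin on the bench under the middle of the bulb.
- brush_tray: bystander: a white card tray with two brushes in it, 75 mm (x) by 150 mm (y), 32 mm high. Origin: centre of the underside.
- jar: bystander: a capped glass specimen jar, 58 mm diameter, 75 mm tall. Origin: centre of the underside.

How it is judged:
By the outcome, as a careful person would: the job done as asked, in the order asked, and still so for the second after the job is handed in, with the robot touching nothing.
It also fails if it takes over 112 s, if anything falls off the work surface, if the arm or the gripper's body presses on something with over 40 N, if the wrist force passes 120 N, or if a joint passes its speed limit or range.

## Working session

There is one attempt and no reset: what is moved stays moved. The work goes in short steps, Python scripts to look and compute and a shell command to move; the robot and the scene stay as the last step left them, time stands still between calls to the robot, and variables do not carry over. Pictures are saved under pics/ and viewed, at most 14 in all, crops included, and the job is handed in when it is done.

```bash
mkdir -p pics; cat > h.py <<'E'
import numpy as np, cv2
from bench import env
from scipy.spatial.transform import Rotation as R
def cam(name):
    s=env.read_state(); d=env.get_image(name)
    if 'cam_to_world' in d: T=np.array(d['cam_to_world'])
    else:
        W=np.eye(4); W[:3,:3]=R.from_rotvec(s['eef_rot']).as_matrix(); W[:3,3]=s['tcp_pos']; T=W@np.array(d['hand_eye'])
    f=240/np.tan(np.radians(d['vfov'])/2)
    K=np.array([[f,0,d['cx']],[0,f,d['cy']],[0,0,1]])
    return d['img'],K,np.array(d['dist_coeffs'],float),T
def ray(px,K,D,T,z):
    p=cv2.undistortPoints(np.array(px,float).reshape(-1,1,2),K,D).reshape(-1,2)
    d=np.c_[p[:,0],-p[:,1],-np.ones(len(p))]@T[:3,:3].T
    o=T[:3,3]; return o+d*((z-o[2])/d[:,2])[:,None]
def proj(P,K,D,T):
    c=(np.atleast_2d(P)-T[:3,3])@T[:3,:3]; c=c*[1,-1,-1]
    return cv2.projectPoints(c,np.zeros(3),np.zeros(3),K,D)[0].reshape(-1,2)
E
python3 - <<'E'
from h import *
s=env.read_state(); print(s['time_s'],s['eef_rot'],s['gripper_width'],env.grip_depth)
for c in ['top','scene']:
    im,K,D,T=cam(c); cv2.imwrite(f'pics/{c}0.png',im); print(c,T[:3,3].round(3),K[0,0])
    for n in ['fine_sieve','medium_sieve','coarse_sieve','lid','shaker','pan_rim','jar','blower','brush_tray']:
        r=env.place_of(n,c)
        z=.086 if n=='pan_rim' else 0
        print(n,[(np.round(x['position']),round(x['confidence'],2),ray(x['position'],K,D,T,z)[0].round(3)) for x in r[:3]])
E
```

```text
0.0 [-3.09034000e+00 -5.57212569e-01 -8.59109739e-05] 0.08523546181330256 0.0187
top [ 0.368 -0.051  1.514] 618.5075633005241
fine_sieve [(array([184., 311.]), 0.63, array([0.446, 0.277, 0.   ]))]
medium_sieve [(array([183., 244.]), 0.57, array([0.613, 0.28 , 0.   ])), (array([267., 279.]), 0.55, array([0.522, 0.07 , 0.   ]))]
coarse_sieve [(array([410., 244.]), 0.65, array([ 0.599, -0.287,  0.   ]))]
lid [(array([424., 294.]), 0.86, array([ 0.474, -0.316,  0.   ]))]
shaker [(array([271., 282.]), 0.79, array([0.513, 0.06 , 0.   ]))]
pan_rim [(array([268., 279.]), 0.73, array([0.512, 0.062, 0.086])), (array([316., 181.]), 0.16, array([ 0.745, -0.055,  0.086]))]
jar [(array([482., 262.]), 0.56, array([ 0.548, -0.466,  0.   ]))]
blower [(array([217., 187.]), 0.8, array([0.758, 0.195, 0.   ]))]
brush_tray []
scene [ 1.476 -0.234  0.676] 514.1988356330625
fine_sieve [(array([466., 242.]), 0.46, array([0.603, 0.276, 0.   ]))]
medium_sieve [(array([466., 242.]), 0.79, array([0.602, 0.277, 0.   ]))]
coarse_sieve [(array([216., 270.]), 0.84, array([ 0.599, -0.288,  0.   ]))]
lid [(array([463., 291.]), 0.62, array([0.762, 0.198, 0.   ])), (array([206., 237.]), 0.58, array([ 0.471, -0.307,  0.   ]))]
shaker [(array([367., 228.]), 0.88, array([0.502, 0.068, 0.   ])), (array([201., 242.]), 0.43, array([ 0.489, -0.319,  0.   ])), (array([340., 314.]), 0.36, array([ 0.779, -0.06 ,  0.   ]))]
pan_rim [(array([368., 197.]), 0.72, array([0.506, 0.066, 0.086]))]
jar [(array([135., 263.]), 0.9, array([ 0.542, -0.462,  0.   ])), (array([344., 314.]), 0.39, array([ 0.781, -0.054,  0.   ]))]
blower [(array([461., 291.]), 0.7, array([ 0.761,  0.195, -0.   ]))]
brush_tray [(array([340., 311.]), 0.85, array([ 0.771, -0.059,  0.   ]))]
```

View pics/top0.png

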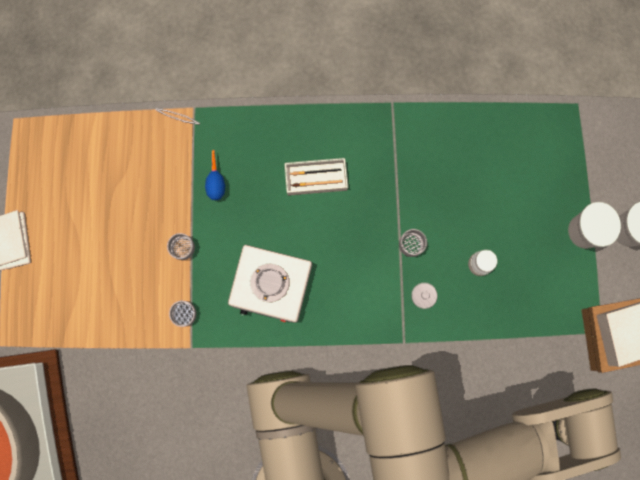

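View pics/scene0.png

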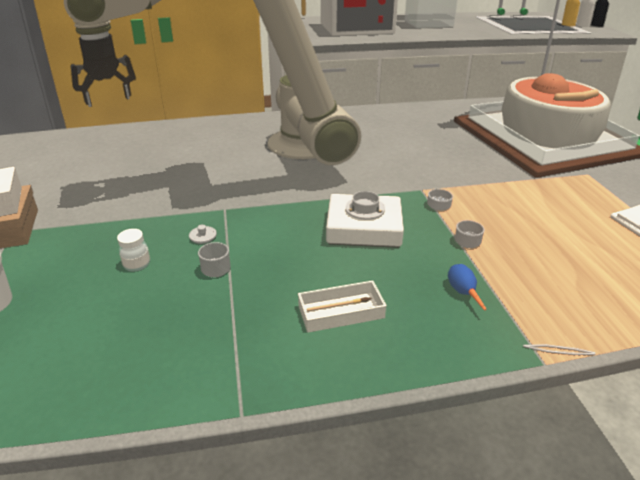

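The top view shows the fine sieve near (184,313), the medium near (181,246), the coarse near (413,242) and the lid near (425,295). The pan on the shaker is near (269,282), and the shaker is turned about 10°. I'll check the sieve identities in enlarged crops.

```bash
python3 - <<'E'
from h import *
a=cv2.imread('pics/top0.png'); b=cv2.imread('pics/scene0.png')
c=lambda im,x,y:cv2.resize(im[y-20:y+20,x-20:x+20],(256,256),interpolation=cv2.INTER_CUBIC)
g=np.vstack([np.hstack([c(a,184,313),c(a,181,246),c(a,413,242)]),np.hstack([c(b,440,200),c(b,469,235),c(b,214,260)])])
cv2.imwrite('pics/crop.png',g)
d=env.get_image('wrist'); print(np.round(d['hand_eye'],3),d['vfov'])
cv2.imwrite('pics/w0.png',d['img'])
E
```

```text
[[-0.001  0.956  0.293  0.074]
 [ 1.     0.001 -0.001  0.001]
 [-0.001  0.293 -0.956 -0.144]
 [ 0.     0.     0.     1.   ]] 62.36639057312611
```

View pics/crop.png

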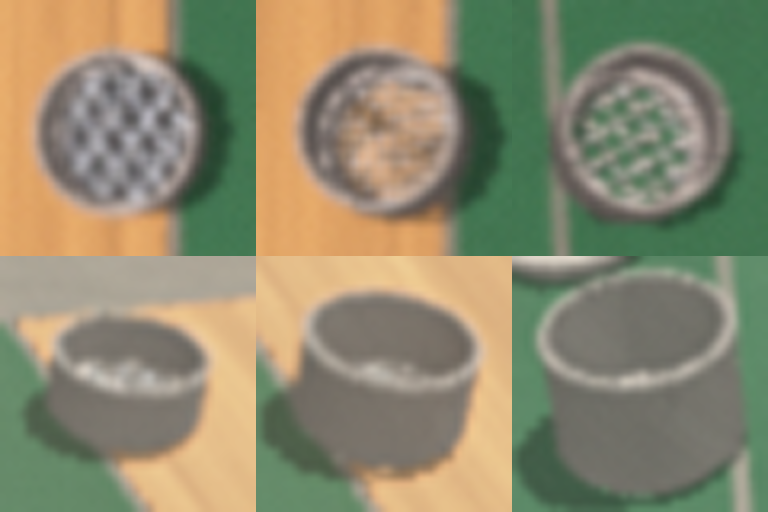

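The crops confirm it. The sieve at (184,313) is shallow with dense mesh (fine), the one at (181,246) is mid height with some wood showing through (medium), and the one at (413,242) is deepest with open mesh (coarse). Next I move above the pan.

```bash
python3 -m pendant '[[1,[0.058,0.1,0],[0,0,0]],[1,[0.058,0.1,0],[0,0,0]],[1,[0.058,0.1,0],[0,0,0]],[1,[0.058,0.1,0],[0,0,0]],[1,[0.058,0.1,0],[0,0,0]],[1,[0.058,0.1,0],[0,0,0]],[1,[0.058,0.1,0],[0,0,0]],[1,[0.058,0.1,0],[0,0,0]],[1,[0.058,0.1,0],[0,0,0]],[1,[0.058,0.1,0],[0,0,0]]]' 30
```

```text
time_s: 2.3
tcp_pos: [0.4829, -0.0135, 0.2316]
eef_rot: [3.091, 0.557, 0.001]
force: [0.6, -0.4, -0.5]
gripper_width: 0.0856
grasp_force: 0.0
```

```bash
python3 -m pendant '[[1,[0.03,0.075,0],[0,0,0]],[1,[0.03,0.075,0],[0,0,0]],[1,[0,0,0],[0,0,0]]]'
cat >> h.py <<'E'
def hull(xy,discs,C):
    a=np.linspace(0,2*np.pi,48,endpoint=False)
    P=np.vstack([np.c_[xy[0]+d/2*np.cos(a),xy[1]+d/2*np.sin(a),0*a+z] for d,z in discs])
    h=cv2.convexHull((proj(P,*C)*16).round().astype(np.int32))
    m=np.zeros((480,640),np.uint8); cv2.fillConvexPoly(m,h,1,shift=4); return m
S=lambda h:[(.050,0),(.062,.007),(.062,h)]
SH={'fine_sieve':S(.032),'medium_sieve':S(.040),'coarse_sieve':S(.050),'lid':[(.050,0),(.062,.007),(.062,.011),(.019,.011),(.019,.03)]}
def find(n,c='wrist',z0=0,tag=None):
    im,*C=cam(c); r=env.trace(n,c); p=env.place_of(n,c)
    if tag: cv2.imwrite(f'pics/{tag}.png',im)
    for x in p[:2]: print('place',x['confidence'],np.round(x['position']),ray(x['position'],*C,z0)[0].round(4))
    for x in r[:2]:
        m=x['pixels']; cm=np.array(np.nonzero(m))[::-1].mean(1); xy=ray(cm,*C,z0)[0][:2]
        D=[(d,z+z0) for d,z in SH[n]]
        for _ in range(6):
            h=hull(xy,D,C); ch=np.array(np.nonzero(h))[::-1].mean(1)
            xy=xy+(ray(cm,*C,z0+.02)-ray(ch,*C,z0+.02))[0][:2]
        print('trace',x['confidence'],xy.round(4),'IoU',round((m&(h>0)).sum()/(m|(h>0)).sum(),3),m.sum())
E
python3 - <<'E'
from h import *
im,*C=cam('wrist'); print(env.read_state()['tcp_pos'])
for x in env.place_of('pan_rim','wrist'): print(x,ray(x['position'],*C,.086))
cv2.imwrite('pics/wpan.png',im)
E
```

```text
time_s: 2.68
tcp_pos: [0.5125, 0.0616, 0.2311]
eef_rot: [-3.091, -0.563, 0.0]
force: [-0.2, -0.2, -0.2]
gripper_width: 0.0852
grasp_force: 0.0
[0.51213565 0.06038608 0.2311355 ]
{'position': [320.8, 221.6], 'confidence': 0.76} [[0.50599487 0.05926281 0.086     ]]
{'position': [622.2, 344.4], 'confidence': 0.28} [[ 0.4946467 -0.22595    0.086    ]]
```

View pics/wpan.png

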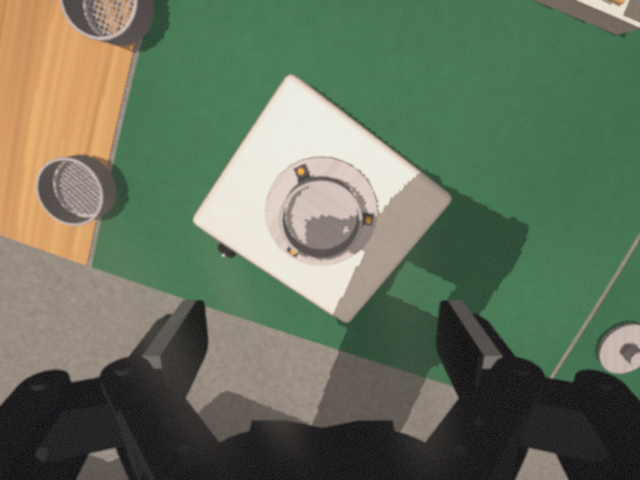

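The pan rim shows centred near (322,217) in the wrist picture. I'll refine it with an edge fit and overlay the result.

```bash
cat >> h.py <<'E'
def rimfit(im,C,xy,z,rng=.008,dias=(.062,)):
    g=cv2.GaussianBlur(im,(0,0),1).astype(np.float32); a=np.linspace(0,2*np.pi,180,endpoint=False)
    G=np.stack([cv2.Sobel(g,cv2.CV_32F,1,0),cv2.Sobel(g,cv2.CV_32F,0,1)]); best=[]
    for dx in np.arange(-rng,rng+1e-6,.0005):
        for dy in np.arange(-rng,rng+1e-6,.0005):
            sc=0
            for d in dias:
                q=proj(np.c_[xy[0]+dx+d/2*np.cos(a),xy[1]+dy+d/2*np.sin(a),0*a+z],*C)
                t=np.roll(q,-1,0)-np.roll(q,1,0); n=np.c_[t[:,1],-t[:,0]]/np.linalg.norm(t,axis=1)[:,None]
                i=q.round().astype(int); i[:,0]=i[:,0].clip(0,639); i[:,1]=i[:,1].clip(0,479)
                v=np.abs(G[0,i[:,1],i[:,0]]*n[:,:1]+G[1,i[:,1],i[:,0]]*n[:,1:]).max(1); sc+=np.minimum(v,80).mean()
            best.append((sc,xy[0]+dx,xy[1]+dy))
    best.sort(reverse=True); return np.array(best[:6])
def draw(im,C,xy,z,ds):
    im=im.copy(); a=np.linspace(0,2*np.pi,72)
    for d in ds: cv2.polylines(im,[proj(np.c_[xy[0]+d/2*np.cos(a),xy[1]+d/2*np.sin(a),0*a+z],*C).round().astype(int)],True,(0,0,255),1)
    return im
E
python3 - <<'E'
from h import *
im,*C=cam('wrist')
b=rimfit(im,C,(.506,.060),.086,dias=(.062,.058)); print(b.round(4))
b2=rimfit(im,C,(.506,.060),.062,dias=(.092,)); print('platform',b2[:3].round(4))
o=draw(im,C,b[0,1:],.086,(.062,.058)); o=draw(o,C,b2[0,1:],.062,(.092,))
cv2.imwrite('pics/pf.png',cv2.resize(np.hstack([im[140:280,250:390],o[140:280,250:390]]),None,fx=2.8,fy=2.8,interpolation=cv2.INTER_NEAREST))
b=env.place_of('pan_rim','top')
im,*C=cam('top'); print('top',rimfit(im,C,(.506,.060),.086,dias=(.062,.058))[:3].round(4))
E
```

```text
[[1.425824e+02 5.070000e-01 5.950000e-02]
 [1.402682e+02 5.070000e-01 5.900000e-02]
 [1.392673e+02 5.075000e-01 5.900000e-02]
 [1.390073e+02 5.065000e-01 5.900000e-02]
 [1.385525e+02 5.075000e-01 5.950000e-02]
 [1.379091e+02 5.065000e-01 5.950000e-02]]
platform [[6.67685e+01 5.07000e-01 5.95000e-02]
 [6.64425e+01 5.07500e-01 5.95000e-02]
 [6.61332e+01 5.07000e-01 5.90000e-02]]
top [[1.001718e+02 4.980000e-01 5.250000e-02]
 [1.001404e+02 4.980000e-01 5.450000e-02]
 [1.001260e+02 4.980000e-01 5.400000e-02]]
```

View pics/pf.png

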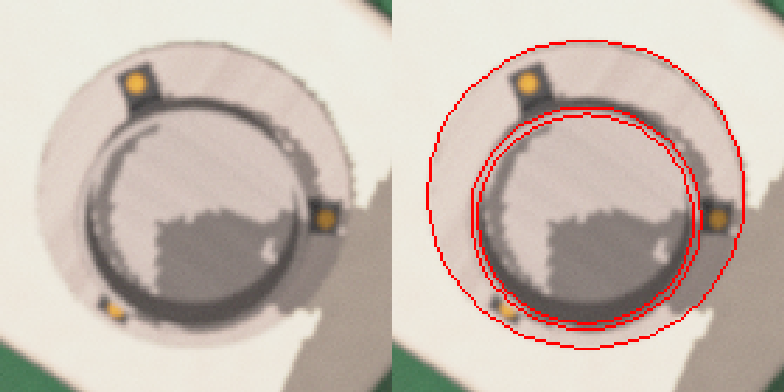

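The fit puts the pan at (0.507, 0.0595), and the platform circle agrees. Next is the fine sieve.

```bash
python3 -m pendant '[[1,[-0.026,0.087,0],[0,0,0]],[1,[-0.026,0.087,0],[0,0,0]],[1,[-0.026,0.087,-0.03],[0,0,0]],[1,[-0.026,0.087,-0.03],[0,0,0]],[1,[-0.026,0.087,-0.04],[0,0,0]],[1,[0,0,0],[0,0,0]],[1,[0,0,0],[0,0,0]]]'
python3 - <<'E'
from h import *
find('fine_sieve'); im,*C=cam('wrist'); b=rimfit(im,C,(.446,.277),.032,rng=.01,dias=(.062,.058)); print(b.round(4),env.read_state()['tcp_pos'])
E
```

```text
time_s: 3.8
tcp_pos: [0.4476, 0.2764, 0.1817]
eef_rot: [3.092, 0.556, 0.001]
force: [0.8, 0.1, -0.7]
gripper_width: 0.0852
grasp_force: 0.0
place 0.96 [321. 215.] [0.4369 0.2725 0.    ]
trace 0.64 [0.4378 0.2757] IoU 0.973 5247
[[155.3456   0.4375   0.276 ]
 [153.7019   0.4375   0.2755]
 [152.706    0.4395   0.2755]
 [152.2994   0.438    0.276 ]
 [151.9467   0.437    0.276 ]
 [151.7079   0.438    0.2755]] [0.44773974 0.27621498 0.1818287 ]
```

```bash
python3 -m pendant '[[1,[-0.02,0,-0.07],[0,0,0]],[1,[0,0,-0.09],[0,0,0]],[1,[0,0,-0.09],[0,0,0]],[1,[0,0,-0.06],[0,0,0]],[1,[0,0,-0.044],[0,0,0]],[1,[0,0,0],[0,0,0]]]' 30
python3 -c "
from h import *
print(env.grip_depth)"
python3 -m pendant '[[-1,[0,0,0],[0,0,0]],[-1,[0,0,0],[0,0,0]],[-1,[0,0,0],[0,0,0]],[-1,[0,0,0],[0,0,0]],[-1,[0,0,0],[0,0,0]]]' 30
```

```text
time_s: 4.75
tcp_pos: [0.4369, 0.2764, 0.0035]
eef_rot: [3.092, 0.556, -0.004]
force: [0.0, -0.1, 0.4]
gripper_width: 0.0854
grasp_force: 0.0
0.0187
time_s: 5.38
tcp_pos: [0.4379, 0.2772, 0.0058]
eef_rot: [-3.092, -0.557, -0.004]
force: [-1.1, -2.3, 6.6]
gripper_width: 0.062
grasp_force: 32.5
```

```bash
python3 -m pendant '[[-1,[0,0,0.02],[0,0,0]],[-1,[0,0,0.08],[0,0,0]],[-1,[0,0,0.1],[0,0,0]],[-1,[0,0,0.1],[0,0,0]],[-1,[0,0,0.1],[0,0,0]],[-1,[0,0,0],[0,0,0]],[-1,[0,0,0],[0,0,0]]]' 45
python3 - <<'E'
from h import *
print(env.grip_depth)
s=env.read_state(); im,*C=cam('wrist'); t=s['tcp_pos']; print(t)
for z in (.024,.027,.030):
    b=rimfit(im,C,t[:2],t[2]+z,rng=.008,dias=(.062,.058)); print(z,b[:3].round(4), (b[0,1:]-t[:2]).round(4))
b=rimfit(im,C,t[:2],t[2]+.027,rng=.008,dias=(.062,.058)); o=draw(im,C,b[0,1:],t[2]+.027,(.062,.058))
cv2.imwrite('pics/held.png',o)
E
```

```text
time_s: 6.25
tcp_pos: [0.4365, 0.277, 0.204]
eef_rot: [3.092, 0.557, -0.001]
force: [-0.7, -0.3, -1.2]
gripper_width: 0.0612
grasp_force: 49.6
0.0187
[0.43650246 0.27695324 0.20402188]
0.024 [[109.286    0.4345   0.277 ]
 [109.0747   0.434    0.275 ]
 [109.0239   0.4335   0.2755]] [-0.002  0.   ]
0.027 [[145.036    0.4365   0.2765]
 [137.6588   0.4365   0.276 ]
 [136.6127   0.436    0.2765]] [ 0.     -0.0005]
0.03 [[113.885    0.4385   0.278 ]
 [113.7887   0.439    0.2765]
 [112.5491   0.4395   0.2765]] [0.002 0.001]
```

View pics/held.png

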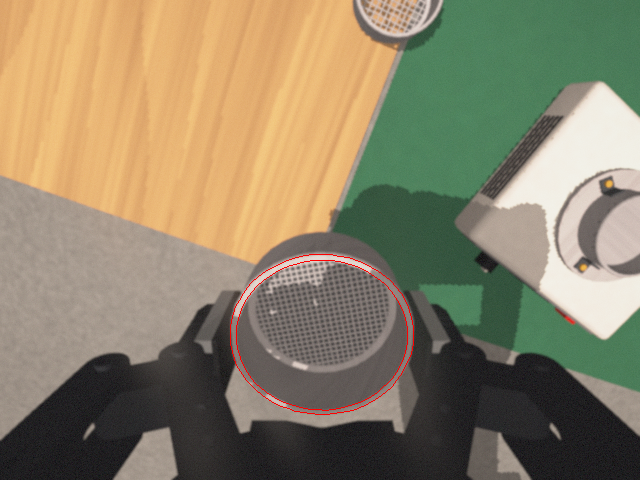

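The sieve is held level. Its rim is 27 mm above the TCP and centred within 0.5 mm, so the hand-eye calibration is good. Carrying it to the pan.

```bash
python3 -m pendant '[[-1,[0.028,-0.087,0],[0,0,0]],[-1,[0.028,-0.087,0],[0,0,0]],[-1,[0.028,-0.087,0],[0,0,0]],[-1,[0.028,-0.087,0],[0,0,0]],[-1,[0.028,-0.087,0],[0,0,0]],[-1,[0,0,-0.06],[0,0,0]],[-1,[0,0,-0.08],[0,0,0]],[-1,[0,0,-0.06],[0,0,0]],[-1,[0,0,0],[0,0,0]],[-1,[0,0,0],[0,0,0]]]'
```

```text
time_s: 7.55
tcp_pos: [0.5074, 0.0596, 0.1049]
eef_rot: [3.092, 0.558, 0.001]
force: [-0.1, -0.3, -1.2]
gripper_width: 0.0612
grasp_force: 49.6
```

```bash
python3 -m pendant '[[-1,[0,0,-0.008],[0,0,0]],[-1,[0,0,-0.008],[0,0,0]],[-1,[0,0,-0.008],[0,0,0]],[-1,[0,0,-0.008],[0,0,0]],[-1,[0,0,-0.008],[0,0,0]],[-1,[0,0,0],[0,0,0]]]'; python3 -m pendant '[[-1,[0,0,-0.003],[0,0,0]],[-1,[0,0,0],[0,0,0]]]'
```

```text
time_s: 8.3
tcp_pos: [0.5071, 0.0597, 0.085]
eef_rot: [3.092, 0.558, 0.001]
force: [-2.2, -1.4, 8.1]
gripper_width: 0.0615
grasp_force: 50.4
time_s: 8.55
tcp_pos: [0.5072, 0.0597, 0.0849]
eef_rot: [3.091, 0.558, 0.003]
force: [-8.5, 0.0, 23.3]
gripper_width: 0.0616
grasp_force: 51.8
```

```bash
python3 -m pendant '[[-1,[0,0,0.002],[0,0,0]],[1,[0,0,0],[0,0,0]],[1,[0,0,0],[0,0,0]],[1,[0,0,0],[0,0,0]],[1,[0,0,0.05],[0,0,0]],[1,[0,0,0.1],[0,0,0]],[1,[0,0,0.1],[0,0,0]],[1,[0,0,0.07],[0,0,0]],[1,[0,0,0],[0,0,0]],[1,[0,0,0],[0,0,0]]]'
cat >> h.py <<'E'
def nest(z,fn):
    im,*C=cam('wrist'); print(env.read_state()['tcp_pos'])
    for dz in (-.002,0,.002,.004,.007):
        b=rimfit(im,C,(.507,.0595),z+dz,rng=.006,dias=(.062,.058)); print(dz,b[0].round(4))
        if dz==0: o=draw(im,C,b[0,1:],z,(.062,.058))
    cv2.imwrite(fn,np.hstack([im[140:340,220:420],o[140:340,220:420]]).repeat(2,0).repeat(2,1))
E
python3 -c "
from h import *
nest(.111,'pics/n1.png')"
```

```text
time_s: 9.8
tcp_pos: [0.5067, 0.0597, 0.2428]
eef_rot: [-3.091, -0.557, 0.002]
force: [-0.0, -0.1, 0.5]
gripper_width: 0.0854
grasp_force: 0.0
[0.5066178  0.05969069 0.24255503]
-0.002 [1.465916e+02 5.070000e-01 5.800000e-02]
0 [1.462419e+02 5.070000e-01 5.850000e-02]
0.002 [1.43858e+02 5.07500e-01 5.85000e-02]
0.004 [1.438633e+02 5.075000e-01 5.950000e-02]
0.007 [1.418663e+02 5.080000e-01 5.950000e-02]
```

View pics/n1.png

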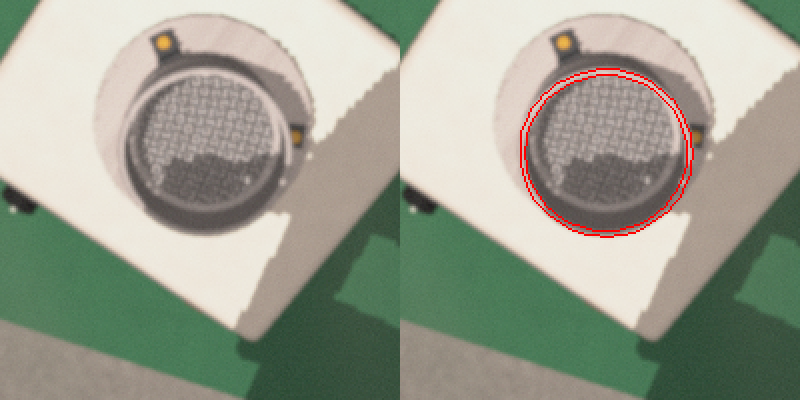

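The fine sieve is seated and level, with its rim at the expected height. Next is the medium.

```bash
python3 -m pendant '[[1,[0.039,0.087,0],[0,0,0]],[1,[0.039,0.087,0],[0,0,0]],[1,[0.039,0.087,-0.03],[0,0,0]],[1,[0.039,0.087,-0.04],[0,0,0]],[1,[0.039,0.087,-0.04],[0,0,0]],[1,[0,0,0],[0,0,0]],[1,[0,0,0],[0,0,0]]]'
python3 - <<'E'
from h import *
find('medium_sieve'); im,*C=cam('wrist'); b=rimfit(im,C,(.603,.276),.040,rng=.012,dias=(.062,.058)); print(b.round(4),env.read_state()['tcp_pos'])
E
```

```text
time_s: 10.72
tcp_pos: [0.6043, 0.2767, 0.188]
eef_rot: [3.091, 0.557, -0.003]
force: [0.3, 0.1, 0.3]
gripper_width: 0.0852
grasp_force: 0.0
place 0.87 [316. 203.] [0.6004 0.2798 0.    ]
trace 0.84 [0.5999 0.2798] IoU 0.65 3902
[[153.5346   0.6015   0.2805]
 [153.5118   0.602    0.28  ]
 [153.3705   0.6015   0.28  ]
 [152.3263   0.602    0.2805]
 [151.4049   0.6035   0.2795]
 [151.1893   0.6035   0.28  ]] [0.60467052 0.27623464 0.18962207]
```

```bash
python3 -m pendant '[[1,[-0.006,0.007,-0.07],[0,0,0]],[1,[0,0,-0.09],[0,0,0]],[1,[0,0,-0.09],[0,0,0]],[1,[0,0,-0.06],[0,0,0]],[1,[0,0,-0.044],[0,0,0]],[1,[0,0,0],[0,0,0]],[-1,[0,0,0],[0,0,0]],[-1,[0,0,0],[0,0,0]],[-1,[0,0,0],[0,0,0]],[-1,[0,0,0],[0,0,0]]]' 45
python3 -m pendant '[[-1,[0,0,0],[0,0,0]],[-1,[0,0,0.02],[0,0,0]],[-1,[0,0,0.08],[0,0,0]],[-1,[0,0,0.1],[0,0,0]],[-1,[0,0,0.1],[0,0,0]],[-1,[0,0,0.1],[0,0,0]],[-1,[0,0,0],[0,0,0]],[-1,[0,0,0],[0,0,0]]]'
cat >> h.py <<'E'
def held(zs):
    s=env.read_state(); im,*C=cam('wrist'); t=s['tcp_pos']; print(t)
    for z in zs:
        b=rimfit(im,C,t[:2],t[2]+z,rng=.006,dias=(.062,.058)); print(z,b[0,0].round(1),(b[0,1:]-t[:2]).round(4))
E
python3 -c "
from h import *
held((.023,.025,.027,.029,.031))"
```

```text
time_s: 12.18
tcp_pos: [0.6025, 0.2808, 0.0139]
eef_rot: [-3.092, -0.557, -0.005]
force: [0.0, -0.8, 6.1]
gripper_width: 0.0608
grasp_force: 49.9
time_s: 13.18
tcp_pos: [0.6011, 0.2805, 0.2112]
eef_rot: [3.092, 0.557, -0.002]
force: [-0.4, 0.0, -1.0]
gripper_width: 0.0612
grasp_force: 49.5
[0.60105377 0.28050669 0.21115608]
0.023 117.5 [-0.004  -0.0015]
0.025 125.9 [-0.0015 -0.001 ]
0.027 150.3 [ 0.     -0.0005]
0.029 128.4 [0.001 0.   ]
0.031 119.4 [ 0.003  -0.0005]
```

```bash
python3 -m pendant '[[-1,[-0.038,-0.088,0],[0,0,0]],[-1,[-0.038,-0.088,0],[0,0,0]],[-1,[-0.038,-0.088,0],[0,0,0]],[-1,[-0.038,-0.088,0],[0,0,0]],[-1,[-0.038,-0.088,0],[0,0,0]],[-1,[0,0,-0.05],[0,0,0]],[-1,[0,0,-0.06],[0,0,0]],[-1,[0,0,-0.036],[0,0,0]],[-1,[0,0,0],[0,0,0]],[-1,[0,0,0],[0,0,0]]]'
```

```text
time_s: 14.48
tcp_pos: [0.5067, 0.0607, 0.1391]
eef_rot: [3.092, 0.558, 0.0]
force: [0.3, -0.2, -1.2]
gripper_width: 0.0615
grasp_force: 49.5
```

```bash
python3 -m pendant '[[-1,[0,-0.002,-0.008],[0,0,0]],[-1,[0,0,-0.008],[0,0,0]],[-1,[0,0,-0.008],[0,0,0]],[-1,[0,0,-0.008],[0,0,0]],[-1,[0,0,-0.008],[0,0,0]],[-1,[0,0,0],[0,0,0]]]'; python3 -m pendant '[[-1,[0,0,-0.004],[0,0,0]],[-1,[0,0,0],[0,0,0]]]'
```

```text
time_s: 15.22
tcp_pos: [0.5064, 0.0597, 0.1185]
eef_rot: [-3.092, -0.557, 0.001]
force: [-0.4, 0.5, -1.2]
gripper_width: 0.0611
grasp_force: 49.5
time_s: 15.48
tcp_pos: [0.5067, 0.0596, 0.1178]
eef_rot: [3.091, 0.558, 0.002]
force: [-3.4, 0.7, 7.5]
gripper_width: 0.0613
grasp_force: 50.4
```

```bash
python3 -m pendant '[[-1,[0,0,-0.002],[0,0,0]],[-1,[0,0,0.002],[0,0,0]],[1,[0,0,0],[0,0,0]],[1,[0,0,0],[0,0,0]],[1,[0,0,0],[0,0,0]],[1,[0,0,0.05],[0,0,0]],[1,[0,0,0.1],[0,0,0]],[1,[0,0,0.1],[0,0,0]],[1,[0,0,0.06],[0,0,0]],[1,[0,0,0],[0,0,0]]]'
python3 -c "
from h import *
env.read_state();nest(.144,'pics/n2.png')"
```

```text
time_s: 16.73
tcp_pos: [0.5073, 0.0596, 0.2737]
eef_rot: [3.09, 0.557, 0.007]
force: [-0.2, 0.4, -1.1]
gripper_width: 0.0856
grasp_force: 0.0
[0.50664564 0.05966197 0.27191681]
-0.002 [1.47397e+02 5.05500e-01 5.95000e-02]
0 [1.483516e+02 5.065000e-01 5.850000e-02]
0.002 [1.485867e+02 5.065000e-01 5.900000e-02]
0.004 [1.487921e+02 5.070000e-01 5.900000e-02]
0.007 [1.474532e+02 5.090000e-01 6.000000e-02]
```

View pics/n2.png

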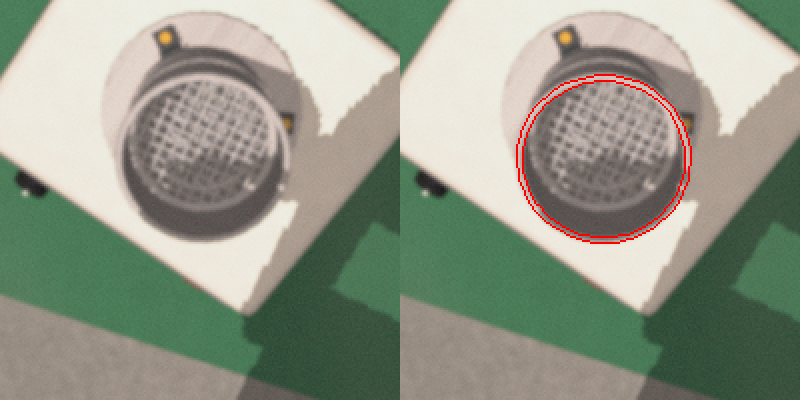

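The medium sieve is seated and level. Next is the coarse.

```bash
python3 -m pendant '[[1,[0.025,-0.099,0],[0,0,0]],[1,[0.025,-0.099,0],[0,0,0]],[1,[0.025,-0.099,0],[0,0,0]],[1,[0.025,-0.099,0],[0,0,0]],[1,[0.025,-0.099,-0.05],[0,0,0]],[1,[0.025,-0.099,-0.05],[0,0,0]],[1,[0.025,-0.099,-0.05],[0,0,0]],[1,[0,0,0],[0,0,0]],[1,[0,0,0],[0,0,0]]]'
python3 - <<'E'
from h import *
find('coarse_sieve'); im,*C=cam('wrist'); b=rimfit(im,C,(.594,-.286),.050,rng=.012,dias=(.062,.058)); print(b.round(4),env.read_state()['tcp_pos'])
find('lid')
E
```

```text
time_s: 17.9
tcp_pos: [0.5938, -0.2863, 0.1957]
eef_rot: [-3.09, -0.557, 0.002]
force: [0.5, 0.5, 0.1]
gripper_width: 0.0853
grasp_force: 0.0
place 0.76 [324. 195.] [ 0.5975 -0.2879  0.    ]
trace 0.58 [ 0.5948 -0.2889] IoU 0.768 4644
[[155.2779   0.596   -0.288 ]
 [154.2016   0.596   -0.2885]
 [153.9057   0.5965  -0.288 ]
 [152.7883   0.5965  -0.2885]
 [151.4738   0.5975  -0.29  ]
 [150.2457   0.5975  -0.2895]] [ 0.59427134 -0.28579492  0.19762656]
place 0.74 [304. 327.] [ 0.4689 -0.3152  0.    ]
trace 0.94 [ 0.4681 -0.3146] IoU 0.963 3026
trace 0.7 [ 0.5465 -0.4829] IoU 0.381 2559
```

```bash
python3 -m pendant '[[1,[0.004,-0.004,-0.07],[0,0,0]],[1,[0,0,-0.09],[0,0,0]],[1,[0,0,-0.09],[0,0,0]],[1,[0,0,-0.06],[0,0,0]],[1,[0,0,-0.04],[0,0,0]],[1,[0,0,0],[0,0,0]],[-1,[0,0,0],[0,0,0]],[-1,[0,0,0],[0,0,0]],[-1,[0,0,0],[0,0,0]],[-1,[0,0,0],[0,0,0]]]' 45
python3 -m pendant '[[-1,[0,0,0],[0,0,0]],[-1,[0,0,0.02],[0,0,0]],[-1,[0,0,0.1],[0,0,0]],[-1,[0,0,0.1],[0,0,0]],[-1,[0,0,0.1],[0,0,0]],[-1,[0,0,0.1],[0,0,0]],[-1,[0,0,0.04],[0,0,0]],[-1,[0,0,0],[0,0,0]],[-1,[0,0,0],[0,0,0]]]'
python3 -c "
from h import *
held((.023,.025,.027,.029,.031))"
```

```text
time_s: 19.5
tcp_pos: [0.5968, -0.2892, 0.0238]
eef_rot: [3.09, 0.557, 0.004]
force: [-1.0, 0.7, 5.9]
gripper_width: 0.0608
grasp_force: 49.6
time_s: 20.62
tcp_pos: [0.5957, -0.2886, 0.2505]
eef_rot: [-3.09, -0.557, 0.003]
force: [-0.2, -0.9, -1.2]
gripper_width: 0.0613
grasp_force: 49.7
[ 0.59566502 -0.28857364  0.25048229]
0.023 120.0 [-0.002 -0.003]
0.025 134.2 [-0.001 -0.001]
0.027 153.8 [ 0.     -0.0005]
0.029 132.1 [0.0015 0.    ]
0.031 121.9 [ 0.0035 -0.0005]
```

```bash
python3 -m pendant '[[-1,[-0.0253,0.0995,0],[0,0,0]],[-1,[-0.0253,0.0995,0],[0,0,0]],[-1,[-0.0253,0.0995,0],[0,0,0]],[-1,[-0.0253,0.0995,0],[0,0,0]],[-1,[-0.0253,0.0995,0],[0,0,0]],[-1,[-0.0253,0.0995,0],[0,0,0]],[-1,[-0.0253,0.0995,0],[0,0,0]],[-1,[0,0,-0.07],[0,0,0]],[-1,[0,0,-0.066],[0,0,0]],[-1,[0,0,0],[0,0,0]]]'; python3 -m pendant '[[-1,[0,0,0],[0,0,0]]]'
```

```text
time_s: 21.92
tcp_pos: [0.5061, 0.0596, 0.1815]
eef_rot: [-3.09, -0.557, 0.01]
force: [-0.0, -0.2, -0.9]
gripper_width: 0.0613
grasp_force: 49.8
time_s: 22.05
tcp_pos: [0.508, 0.0592, 0.1846]
eef_rot: [3.092, 0.557, 0.001]
force: [-0.1, -0.6, -0.8]
gripper_width: 0.0612
grasp_force: 49.8
```

```bash
python3 -m pendant '[[-1,[0,0,-0.01],[0,0,0]],[-1,[0,0,-0.008],[0,0,0]],[-1,[0,0,-0.008],[0,0,0]],[-1,[0,0,-0.008],[0,0,0]],[-1,[0,0,-0.008],[0,0,0]],[-1,[0,0,0],[0,0,0]]]'; python3 -m pendant '[[-1,[0,0,-0.004],[0,0,0]],[-1,[0,0,0],[0,0,0]]]'
```

```text
time_s: 22.8
tcp_pos: [0.5074, 0.0594, 0.1625]
eef_rot: [-3.092, -0.557, 0.001]
force: [-0.4, -0.7, -1.8]
gripper_width: 0.0613
grasp_force: 49.8
time_s: 23.05
tcp_pos: [0.5076, 0.0594, 0.1608]
eef_rot: [3.092, 0.558, 0.0]
force: [0.7, 0.4, -1.6]
gripper_width: 0.0614
grasp_force: 49.8
```

```bash
python3 -m pendant '[[-1,[0,0,-0.003],[0,0,0]],[-1,[0,0,0],[0,0,0]]]'
```

```text
time_s: 23.3
tcp_pos: [0.5078, 0.0594, 0.1606]
eef_rot: [3.091, 0.558, 0.003]
force: [-2.3, 0.5, 10.2]
gripper_width: 0.0611
grasp_force: 50.8
```

```bash
python3 -m pendant '[[-1,[0,0,-0.002],[0,0,0]],[-1,[0,0,0.003],[0,0,0]],[1,[0,0,0],[0,0,0]],[1,[0,0,0],[0,0,0]],[1,[0,0,0],[0,0,0]],[1,[0,0,0.05],[0,0,0]],[1,[0,0,0.1],[0,0,0]],[1,[0,0,0.1],[0,0,0]],[1,[0,0,0.06],[0,0,0]],[1,[0,0,0],[0,0,0]]]'
python3 -c "
from h import *
env.read_state();nest(.187,'pics/n3.png')"
```

```text
time_s: 24.55
tcp_pos: [0.5081, 0.0594, 0.3167]
eef_rot: [3.09, 0.557, 0.007]
force: [-0.2, -0.6, -0.8]
gripper_width: 0.0855
grasp_force: 0.0
[0.50759922 0.0593911  0.31486682]
-0.002 [1.482782e+02 5.070000e-01 5.900000e-02]
0 [1.492699e+02 5.075000e-01 5.850000e-02]
0.002 [1.487021e+02 5.080000e-01 5.900000e-02]
0.004 [1.493833e+02 5.100000e-01 6.000000e-02]
0.007 [1.498264e+02 5.100000e-01 6.000000e-02]
```

View pics/n3.png

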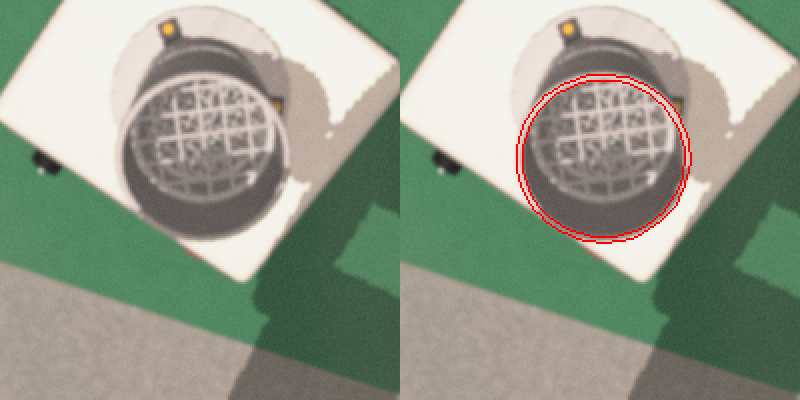

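The coarse sieve is seated and level. Last is the lid.

```bash
python3 -m pendant '[[1,[-0.01,-0.0935,0],[0,0,0]],[1,[-0.01,-0.0935,0],[0,0,0]],[1,[-0.01,-0.0935,0],[0,0,0]],[1,[-0.01,-0.0935,0],[0,0,0]],[1,[-0.01,-0.0935,-0.06],[0,0,0]],[1,[-0.01,-0.0935,-0.06],[0,0,0]],[1,[-0.01,-0.0935,-0.06],[0,0,0]],[1,[-0.01,-0.0935,-0.07],[0,0,0]],[1,[0,0,0],[0,0,0]],[1,[0,0,0],[0,0,0]]]'
python3 - <<'E'
from h import *
find('lid'); im,*C=cam('wrist'); print(rimfit(im,C,(.468,-.3146),.011,dias=(.062,))[:3].round(4)); k=rimfit(im,C,(.468,-.3146),.030,dias=(.019,))[:3]; print(k.round(4),env.read_state()['tcp_pos'])
o=draw(im,C,k[0,1:],.030,(.019,)); cv2.imwrite('pics/lid.png',o)
E
```

```text
time_s: 25.85
tcp_pos: [0.4674, -0.314, 0.1892]
eef_rot: [-3.09, -0.557, 0.001]
force: [-0.1, 0.3, -0.3]
gripper_width: 0.0854
grasp_force: 0.0
place 0.7 [323. 200.] [ 0.468  -0.3151  0.    ]
trace 0.95 [ 0.4687 -0.3146] IoU 0.975 4324
trace 0.57 [ 0.5433 -0.4808] IoU 0.561 7785
[[80.      0.47   -0.3146]
 [80.      0.4695 -0.3141]
 [80.      0.4695 -0.3146]]
[[65.1768  0.4695 -0.3136]
 [64.0807  0.4695 -0.3131]
 [63.9808  0.47   -0.3136]] [ 0.46795679 -0.31375637  0.19061214]
```

View pics/lid.png

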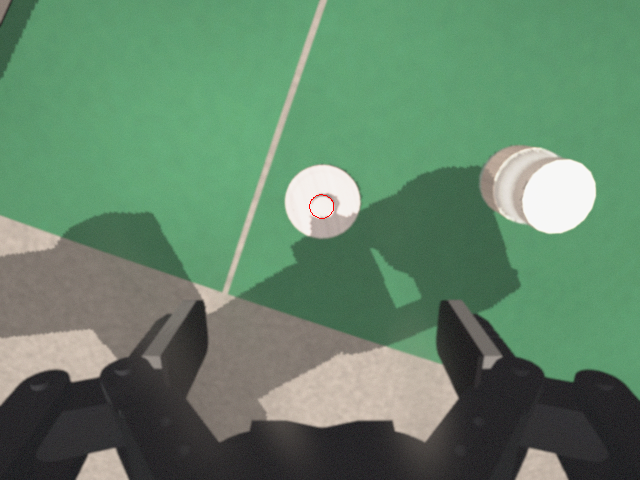

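```bash
python3 -m pendant '[[1,[0.004,0,-0.07],[0,0,0]],[1,[0,0,-0.09],[0,0,0]],[1,[0,0,-0.09],[0,0,0]],[1,[0,0,-0.06],[0,0,0]],[0,[0,0,-0.03],[0,0,0]],[0,[0,0,0],[0,0,0]],[0,[0,0,0],[0,0,0]]]' 45; python3 -c "
from h import *
for i in range(3):
    env.get_image('wrist');print(env.read_state()['tcp_pos'])"
```

```text
time_s: 26.92
tcp_pos: [0.4702, -0.315, 0.0212]
eef_rot: [3.09, 0.558, 0.002]
force: [-0.2, 0.1, 1.0]
gripper_width: 0.0428
grasp_force: 0.0
[ 0.47015304 -0.31503389  0.02117778]
[ 0.47003611 -0.31501081  0.02105453]
[ 0.46992412 -0.31490921  0.02086199]
```

```bash
python3 -m pendant '[[0,[-0.001,0.002,-0.013],[0,0,0]],[0,[0,0,0],[0,0,0]],[-1,[0,0,0],[0,0,0]],[-1,[0,0,0],[0,0,0]],[-1,[0,0,0],[0,0,0]],[-1,[0,0,0],[0,0,0]],[-1,[0,0,0],[0,0,0]]]' 45
```

```text
time_s: 27.95
tcp_pos: [0.4692, -0.3137, 0.0135]
eef_rot: [3.091, 0.557, 0.0]
force: [0.4, 0.3, 3.5]
gripper_width: 0.017
grasp_force: 44.1
```

```bash
python3 -m pendant '[[-1,[0,0,0.02],[0,0,0]],[-1,[0,0,0.08],[0,0,0]],[-1,[0,0,0.1],[0,0,0]],[-1,[0,0,0.1],[0,0,0]],[-1,[0,0,0.1],[0,0,0]],[-1,[0,0,0.1],[0,0,0]],[-1,[0,0,0],[0,0,0]],[-1,[0,0,0],[0,0,0]]]'
python3 - <<'E'
from h import *
s=env.read_state(); im,*C=cam('wrist'); t=s['tcp_pos']; print(t,s['gripper_width'])
for z in (-.006,-.004,-.003,-.002,0):
    b=rimfit(im,C,t[:2],t[2]+z,rng=.008,dias=(.062,)); print(z,b[0,0].round(1),(b[0,1:]-t[:2]).round(4))
o=draw(im,C,t[:2],t[2]-.003,(.062,)); cv2.imwrite('pics/lidh.png',o[200:440,160:480].repeat(2,0).repeat(2,1))
E
```

```text
time_s: 28.95
tcp_pos: [0.4686, -0.3132, 0.2626]
eef_rot: [-3.09, -0.557, 0.001]
force: [-0.2, -0.1, -1.6]
gripper_width: 0.0169
grasp_force: 44.0
[ 0.46863666 -0.3131875   0.26255544] 0.01694387605394633
-0.006 49.4 [-0.0015 -0.001 ]
-0.004 58.4 [-0.0015 -0.001 ]
-0.003 60.5 [-0.001 -0.001]
-0.002 60.3 [-0.0005 -0.001 ]
0 59.5 [ 0.0005 -0.0005]
```

View pics/lidh.png

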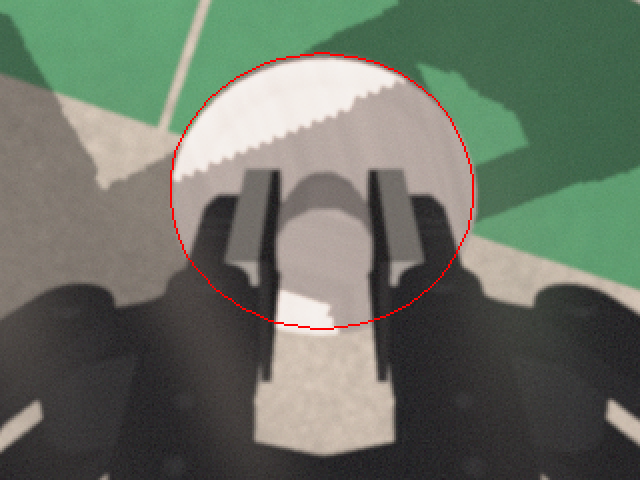

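The lid is held level and centred within about 1 mm.

```bash
python3 -m pendant '[[-1,[0.01,0.0932,0],[0,0,0]],[-1,[0.01,0.0932,0],[0,0,0]],[-1,[0.01,0.0932,0],[0,0,0]],[-1,[0.01,0.0932,0],[0,0,0]],[-1,[0.01,0.0932,0],[0,0,0]],[-1,[0.01,0.0932,0],[0,0,0]],[-1,[0.01,0.0932,0],[0,0,0]],[-1,[0.01,0.0932,0],[0,0,0]],[-1,[0,0,-0.05],[0,0,0]],[-1,[0,0,-0.04],[0,0,0]]]'; python3 -m pendant '[[-1,[0,0,0],[0,0,0]],[-1,[0,0,0],[0,0,0]]]'
```

```text
time_s: 30.25
tcp_pos: [0.5082, 0.06, 0.2161]
eef_rot: [-3.09, -0.559, 0.005]
force: [-0.0, 0.3, -1.0]
gripper_width: 0.017
grasp_force: 44.1
time_s: 30.5
tcp_pos: [0.5092, 0.0591, 0.2186]
eef_rot: [-3.092, -0.557, 0.0]
force: [0.2, -0.5, -0.3]
gripper_width: 0.0172
grasp_force: 44.1
```

Target TCP z is about 0.194.

```bash
python3 -m pendant '[[-1,[-0.001,0,-0.012],[0,0,0]],[-1,[0,0,-0.01],[0,0,0]],[-1,[0,0,-0.008],[0,0,0]],[-1,[0,0,-0.008],[0,0,0]],[-1,[0,0,-0.008],[0,0,0]],[-1,[0,0,0],[0,0,0]]]'; python3 -m pendant '[[-1,[0,0,-0.003],[0,0,0]],[-1,[0,0,0],[0,0,0]]]'
```

```text
time_s: 31.25
tcp_pos: [0.5085, 0.0592, 0.195]
eef_rot: [-3.092, -0.557, 0.001]
force: [0.5, 0.4, -0.0]
gripper_width: 0.017
grasp_force: 44.1
time_s: 31.5
tcp_pos: [0.5085, 0.0592, 0.1938]
eef_rot: [-3.092, -0.558, -0.0]
force: [-0.1, -0.1, -0.6]
gripper_width: 0.0171
grasp_force: 44.1
```

```bash
python3 -m pendant '[[-1,[0,0,-0.003],[0,0,0]],[-1,[0,0,0],[0,0,0]]]'
```

```text
time_s: 31.75
tcp_pos: [0.5089, 0.0592, 0.1934]
eef_rot: [3.091, 0.558, 0.003]
force: [-1.3, 0.2, 7.7]
gripper_width: 0.017
grasp_force: 44.8
```

```bash
python3 -m pendant '[[-1,[0,0,-0.002],[0,0,0]],[-1,[0,0,0.003],[0,0,0]],[0.3,[0,0,0],[0,0,0]],[0.3,[0,0,0],[0,0,0]],[0.3,[0,0,0],[0,0,0]],[0.3,[0,0,0.03],[0,0,0]],[1,[0,0,0.1],[0,0,0]],[1,[0,0,0.1],[0,0,0]],[1,[0,-0.1,0],[0,0,0]],[1,[0,-0.1,0],[0,0,0]]]'
python3 -m pendant '[[1,[0,-0.1,0],[0,0,0]],[1,[0,-0.1,0],[0,0,0]],[1,[0,-0.1,0],[0,0,0]],[1,[0,0,0],[0,0,0]]]'
python3 - <<'E'
from h import *
im,*C=cam('scene'); im2,*C2=cam('top')
o=draw(im,C,(.5075,.0590),.191,(.062,))
for z in(.187,.144,.111,.086): o=draw(o,C,(.5075,.0590),z,(.062,))
f=lambda i,x,y,w:cv2.resize(i[y-w:y+w,x-w:x+w],(390,390),interpolation=cv2.INTER_CUBIC)
cv2.imwrite('pics/fin.png',np.hstack([f(im,368,180,50),f(o,368,180,50)]))
cv2.imwrite('pics/topf.png',im2)
E
```

```text
time_s: 33.0
tcp_pos: [0.5085, -0.0417, 0.3082]
eef_rot: [3.091, 0.56, 0.001]
force: [1.4, 0.4, -0.1]
gripper_width: 0.0854
grasp_force: 0.0
time_s: 33.5
tcp_pos: [0.5083, -0.1937, 0.3069]
eef_rot: [-3.092, -0.551, 0.002]
force: [-0.5, -0.6, -0.2]
gripper_width: 0.0857
grasp_force: 0.0
```

View pics/fin.png

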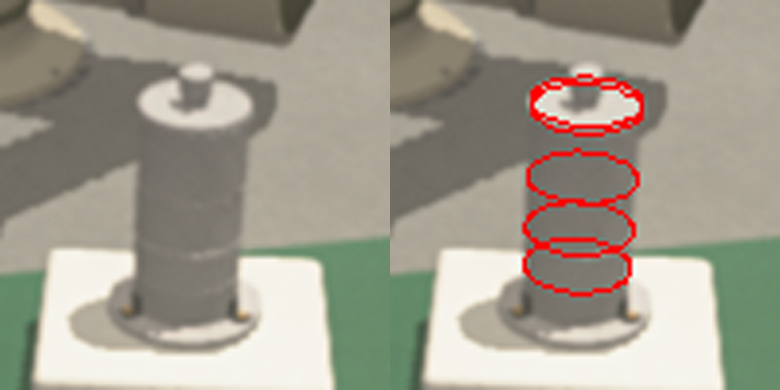

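View pics/topf.png

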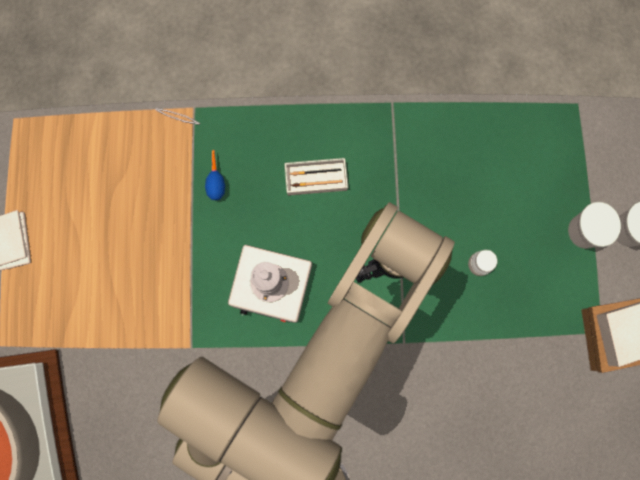

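The stack is straight and closed, with its seams and lid at the predicted heights. The blower, brush tray and jar haven't moved, and the gripper is clear. Handing in.

```bash
python3 -c "
from bench import env
print(env.sign_off())"
```

```text
the job is handed in; nothing more can be done
None
```

The sieve nest is built on the pan in the order fine, medium, coarse, lid, all looking fully home and level in the last pictures; I handed it in at about 34 s, with the blower, brush tray and jar left where they were.

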